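# Tip a plinth board over against a bench slab

## Task

Turn the wooden plinth board over onto the steel slab without picking it up: push it with the fingertips until its edge is against the slab's front edge, tip it up on that edge, and push it on over, so that it lies flat on the slab with its bevelled face up. Leave the other things where they are.

Things in the scene. Friction and masses are not known exactly. Their poses are not given: they have to be found in the camera images.
- plinth: wooden board, 90 (x) by 120 (y) by 18 mm thick, about 0.13 kg, loose. Origin: centre of the face that is down at the start; z up through the thickness at the start; +x long edge roughly towards the slab. The down face has 45 degree bevels, 8 mm high and wide, on all edges, so each edge is upright from 8 to 18 mm above the bench and undercut below. The up face is plain with two dark screw holes
- plinth_mid (a point): centre of the board, in the middle of its thickness
- plinth_near (a point): middle of the board's -x long edge (the one towards the robot at the start), on the corner where the bevel meets the upright edge, 8 mm above the bench at the start. A fingertip that presses on this edge with about 10 N towards the slab holds it by friction and can carry it up in an arc while the far edge stays wedged at the foot of the slab
- plinth_far (a point): the same point of the board's +x long edge (the one towards the slab at the start)
- plinth_left (a point): the same point of the board's +y end, on the left seen from the robot
- plinth_right (a point): the same point of the board's -y end
- slab: plain steel slab fixed on the bench, 110 mm (its x) by 200 mm (its y) by 16 mm high; origin at the centre of its underside, on the bench; its -x side is the front edge, which faces the robot and the board
- slab_edge (a point): middle of the slab's upper front edge: 55 mm in front of its centre, 16 mm above the bench
- tape: roll of tape lying flat, 104 mm across, 25 mm high; bystander
- rubbing_block: dark wooden rubbing block, 45x76x30 mm; bystander
- coupler: air hose coupler, 26 mm thick, 88 mm long, lying; bystander
- mug: green mug, 86 mm across, 96 mm high; bystander
- oil: white bottle with a red spout, 37x53 mm, 146 mm high; bystander
- wrench: flat spanner, 135 mm long, 4 mm thick; bystander

How it is judged:
On the way, in this order (a step that is already met when the one before it is completed fails the run):
1. the board, still lying, has its far edge against the slab's front edge (within 10 mm) (x of plinth_far in the frame of slab_edge above -0.01 m and angle between plinth's own z axis and vertical below 0.3 rad), for 0.05 s.
2. the board is tipped up on that edge (50 to 115 degrees), with the edge still low in front of the slab (within 30 mm) (angle between plinth's own z axis and vertical between 0.87 and 2 rad and height (world z) of plinth_far below 0.025 m and x of plinth_far in the frame of slab_edge between -0.03 and 0.01 m), for 0.05 s.
At the end, for the whole second after the job is handed in: The board lies flat (within 4.5 degrees) and at rest on the slab, the bevelled face up, its centre over the slab and 21 to 29 mm above the bench (it may overhang the slab's edge) (angle between plinth's own z axis and vertical above 3.06 rad and height (world z) of plinth_mid between 0.021 and 0.029 m and x of plinth_mid in the frame of slab between -0.053 and 0.053 m and y of plinth_mid in the frame of slab between -0.098 and 0.098 m and linear speed of plinth below 0.02 m/s); the robot touches nothing.
It fails at once if the board is picked up (all four of its edges more than 45 mm above the bench) (height (world z) of each of plinth_near, plinth_far, plinth_left, plinth_right above 0.045 m).
It fails at once if another thing is moved by more than 25 mm (distance of any of tape, rubbing_block, coupler, mug, oil, wrench from where it was at the start of the episode above 0.025 m).
It also fails if it takes over 64 s, if anything falls off the work surface, if the arm or the gripper's body presses on something with over 40 N, if the wrist force passes 120 N, or if a joint passes its speed limit or range.

## Robot

A 7-joint arm with a two-finger parallel gripper is mounted at the origin on a cart in front of the work surface, level with it; the furniture and walls round the work are solid. World frame = base frame: x ahead of the robot, y to its left, z up, the work surface at z = 0. Lengths are in m, angles in rad, forces in N, time in s.
With the tool pointing down it reaches from about 0.35 to 0.9 m from the base axis. Payload 8.1 kg.
Tool frame: the origin (TCP) lies midway between the tips of the shut fingers; the grasp point (between the pads) lies arm.tcp_to_grasp behind it (arm.tcp_to_grasp is the distance from the TCP to the grasp point, in m); z points along the fingers, y is the line along which they close (so a half turn about z gives the same grasp; the last joint's range is limited). The gripper opens to 92 mm and grips with 3 to 60 N. Pads are 19 mm wide; open, the fingers measure 130 mm over their backs; the gripper's body (75 mm by 190 mm) begins 47 mm behind the grasp point.
Start: joints at [1.203, 0.434, 0.025, 1.573, -0.012, 1.134, -0.075], TCP at [0.164, -0.603, 0.227] pointing down, gripper open.
Joint ranges: [-2.62, 2.62], [-0.44, 2.09], [-1.27, 1.32], [0.08, 2.57], [-1.32, 4.46], [0.12, 2], [-2.74, 2.74]. Speed limits (rad/s): [2.22, 2.22, 3.01, 3.01, 3.14, 3.14, 3.14].

## Interface

Orientations are given as a rotation vector (axis times angle).
In Python, from cell import observe, get_image, arm gives the robot as it stands. The module is installed in compiled form; this text tells all that it offers.
- The arm moves only by the tool drive_tool, never from a script. Its argument "steps" is a list of rows, each a list of 5 numbers: the closure, from 0 (fully open) to 1 (shut), then the shift along the world's x, y, z in mm, then the turn about the world's z in rad. In form: [[hand, x, y, z, roll], ...]. A call has 1 to 20 rows; each row shifts and turns the commanded pose from where the row before left it; what a row does not reach is not made up. A row lasts 1/12 s, in which the tool goes at most 41.7 mm and 7.16 degrees, less where a joint would pass 70% of its speed; a pose out of reach is approached as far as the arm can. A call with a gripper value outside its range is refused whole. The fingers move at their own pace and stop on an object; "grip_force" is the grip in N (left out, the last holds). Time passes only in rows, so rows that do not move let the fingers close. It gives the time, the measured TCP pose, the force, the opening and the grip force at its end, in the units of the state.
- observe(): the state, without advancing time (a new reading comes with each control period).
- get_image(name): name is "scene" or "side" or "wrist"; returns a dict with "image" (420x560x3 uint8, red, green, blue), "vfov" (degrees; the focal length in pixels is half the picture's height over the tangent of half this angle, whatever the lens; pixels are square), "cx", "cy" (the principal point, pixels), "xyz" and "attitude" of the camera in the world. Camera axes: x right, y down, z forward; pixel columns grow to the right and rows downward; lengths in m; the calibration is good to about 2 mm. The wrist camera is an equidistant fisheye: a pixel r from the principal point sees the ray r / f radians off the axis. A picture is of the moment at which its call begins. There is no depth.
- arm.sign_off(): hands the job in; it is judged then, once.
The state is a dict: "clock": time; "joints": joint angles; "dq": joint speeds; "joint_efforts": joint torques, N m; "position": TCP position; "ee_rot": TCP orientation; "force": force on the tool from outside, world axes, zero at the start; "ft_torque": the same for the moment, N m; "width": opening from 0.0 (shut) to 1.0 (fully open); "gripper_force": force on a finger pad.
Only numpy, scipy, OpenCV 4.12 (cv2) and the standard library are available. Lean on these libraries where they do the work, as an engineer would, in place of code of your own. Each camera call takes 0.05 s, during which the arm holds its last target. There are 200 camera calls.

## Working session

There is one attempt and no reset: what is moved stays moved. The work goes in short steps, Python scripts to look and compute and a tool call to move; the robot and the scene stay as the last step left them, time stands still between calls to the robot, and variables do not carry over. Pictures are saved under pics/ and viewed, at most 10 in all, crops included, and the job is handed in when it is done.

Besides the shell and the picture viewer there is one more tool, called after "Request:" by a JSON object that holds its "api" and its "payload", one argument or row to a line. drive_tool: Moves the arm, as the interface text tells. Its arguments: {"type":"object","properties":{"steps":{"type":"array"},"grip_force":{"type":"number"}},"required":["steps"]}

```bash
mkdir -p pics; cat > h.py <<'E'
import numpy as np, cv2
from scipy.spatial.transform import Rotation as R
from cell import observe, get_image, arm
def rot(a):
    a=np.array(a,float)
    return a if a.shape==(3,3) else (R.from_rotvec(a).as_matrix() if a.size==3 else R.from_quat(a).as_matrix())
def f(c): return 210/np.tan(np.radians(c['vfov'])/2)
def px2(c,u,v,z):
    d=np.array([(u-c['cx'])/f(c),(v-c['cy'])/f(c),1.]); d=rot(c['attitude'])@d
    o=np.array(c['xyz']); return o+d*(z-o[2])/d[2]
def proj(c,p):
    q=rot(c['attitude']).T@(np.array(p)-c['xyz']); return q[:2]/q[2]*f(c)+[c['cx'],c['cy']]
def snap(n,fn):
    c=get_image(n); cv2.imwrite('pics/'+fn,c['image'][:,:,::-1]); 
    np.save('pics/'+fn+'.npy',{k:c[k] for k in c if k!='image'},allow_pickle=True); return c
def load(fn): return np.load('pics/'+fn+'.npy',allow_pickle=True).item()
E
python3 - <<'E'
from h import *
for n in('scene','side'):
    c=snap(n,n+'1.png'); print({k:c[k] for k in c if k!='image'})
print(observe(),arm.tcp_to_grasp)
E
```

```text
{'vfov': 51.62810471324906, 'cx': 279.94611591368476, 'cy': 213.12881375273474, 'xyz': array([-0.22517435,  0.68690934,  0.72751756]), 'attitude': array([-1.03840167,  2.22065722, -1.16861764])}
{'vfov': 54.97998622710131, 'cx': 274.5255841672664, 'cy': 206.4254134213401, 'xyz': array([0.45866881, 0.85949149, 0.5492303 ]), 'attitude': array([-0.1284763 ,  2.67236659, -1.50019996])}
{'clock': 0.1, 'joints': array([ 1.20338921,  0.43515624,  0.02494788,  1.57397637, -0.01158005,
        1.13400904, -0.07509877]), 'dq': array([-0.00199901, -0.00153614, -0.0005237 , -0.00015639,  0.00036462,
        0.00057275,  0.00033304]), 'joint_efforts': array([ 4.08393564e-03, -6.69129038e+01,  9.88217331e-01, -3.15142930e+01,
       -6.06512488e-02,  3.75324301e-02,  9.69383422e-06]), 'position': array([ 0.1634175 , -0.60279358,  0.22603284]), 'ee_rot': array([-3.11274728e+00, -4.14507009e-01,  5.00243716e-04]), 'force': array([-0.31850802, -0.28447867,  0.30833279]), 'ft_torque': array([ 0.01422015, -0.05521764,  0.01315364]), 'gripper_force': 0.0, 'width': 1.0004528282509555} 0.0188
```

View pics/scene1.png

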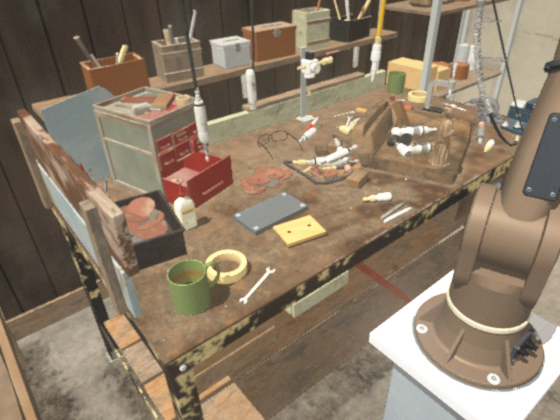

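View pics/side1.png

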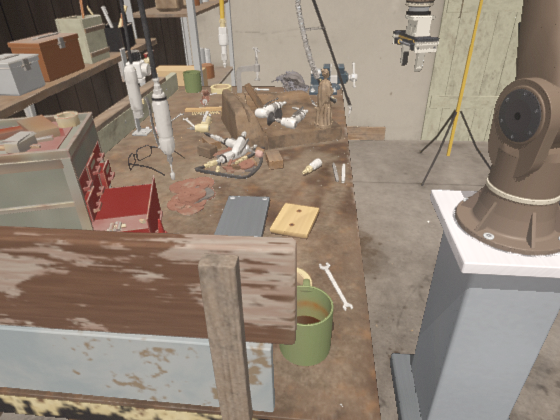

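Scene view: board is yellow at about (300,230), slab is dark at (270,211), with mug, tape and wrench below them. In the side view the board is at (296,220) and the slab at (243,216). I'll rectify both views to top-down at z≈17 mm.

```bash
cat > ortho.py <<'E'
from h import *
def ortho(fn,z,x0,x1,y0,y1,s):  # image rows: x decreasing; cols: y decreasing
    c=load(fn); im=cv2.imread('pics/'+fn)
    W=int((y1-y0)/s);H=int((x1-x0)/s)
    src=np.float32([[0,0],[W,0],[W,H],[0,H]])
    dst=np.float32([proj(c,[x,y,z]) for x,y in((x1,y1),(x1,y0),(x0,y0),(x0,y1))])
    return cv2.warpPerspective(im,cv2.getPerspectiveTransform(dst,src),(W,H),flags=cv2.INTER_CUBIC)
E
python3 - <<'E'
from ortho import *
c=load('scene1.png'); p=px2(c,300,230,.018); print(p,px2(c,270,211,.016))
x0,y0=p[0]-.12,p[1]-.2
B=(x0,x0+.4,y0,y0+.4)
ims=[]
for fn in('scene1.png','side1.png'):
    o=ortho(fn,.017,*B,.001)
    hsv=cv2.cvtColor(o,cv2.COLOR_BGR2HSV)
    m=cv2.inRange(hsv,(15,80,110),(35,255,255))
    for name,m in(('board',m),('slab',cv2.inRange(hsv,(90,25,40),(130,255,190)))):
        m=cv2.morphologyEx(m,cv2.MORPH_OPEN,np.ones((5,5)))
        cs,_=cv2.findContours(m,cv2.RETR_EXTERNAL,cv2.CHAIN_APPROX_NONE)
        for k in cs:
            if cv2.contourArea(k)>4000:
                r=cv2.minAreaRect(k); b=cv2.boxPoints(r)
                print(fn,name,np.round(r[1],1),round(r[2],1),'ctr',np.round([B[1]-r[0][1]*.001,B[3]-r[0][0]*.001],4))
                cv2.polylines(o,[b.astype(int)],True,(0,0,255),1)
    for t in range(0,400,50): cv2.putText(o,f'{B[1]-t*.001:.2f}',(0,t+5),0,.35,(255,255,255),1);cv2.putText(o,f'{B[3]-t*.001:.2f}',(t,398),0,.35,(255,255,255),1)
    ims.append(o)
cv2.imwrite('pics/o1.png',np.hstack(ims))
E
```

```text
[0.50412492 0.0427049  0.018     ] [0.63630825 0.04481779 0.016     ]
scene1.png board [399. 399.] 90.0 ctr [0.5846 0.0432]
scene1.png board [ 65. 132.] 90.0 ctr [0.7516 0.1557]
side1.png board [142.7  96.7] 12.1 ctr [0.5118 0.0441]
```

View pics/o1.png

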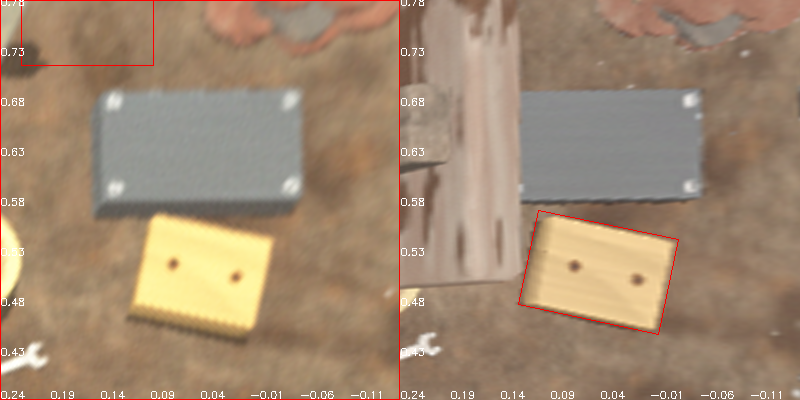

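Left half (scene): board holes at (173,264) and (236,276). That puts the board centre at about (0.512, 0.038) with yaw about -11.5°. The slab's front edge is row 200, so x≈0.584, its centre is y≈0.041 and its yaw is about +0.01. I'll use two spread fingers to square the board up as I push.

Request:
{"api": "drive_tool", "payload": {
  "steps": [
    [0.25,12,30,0,-0.05],
    [0.25,12,32,0,-0.05],
    [0.25,12,32,0,-0.05],
    [0.25,12,32,0,-0.05],
    [0.25,12,32,0,-0.05],
    [0.25,12,32,0,0],
    [0.25,12,32,0,0],
    [0.25,12,32,0,0],
    [0.25,12,32,0,0],
    [0.25,12,32,0,0],
    [0.25,12,32,0,0],
    [0.25,12,32,0,0],
    [0.25,12,32,0,0],
    [0.25,12,32,0,0],
    [0.25,12,32,0,0],
    [0.25,12,32,0,0],
    [0.25,12,32,0,0],
    [0.25,12,32,0,0],
    [0.25,12,32,0,0],
    [0.25,12,32,0,0]
  ],
  "grip_force": 20
}}

```text
clock: 1.77
position: [0.4036, 0.0364, 0.2267]
ee_rot: [3.141, 0.023, 0.0]
force: [1.3, -0.2, -0.1]
width: 0.756
gripper_force: 0.0
```

Request:
{"api": "drive_tool", "payload": {
  "steps": [
    [0.25,0,2,-30,0],
    [0.25,0,0,-35,0],
    [0.25,0,0,-35,0],
    [0.25,0,0,-35,0],
    [0.25,0,0,-30,0],
    [0.25,0,0,-25,0],
    [0.25,0,0,-15,0],
    [0.25,0,0,-10,0],
    [0.25,0,0,-7,0],
    [0.25,0,0,0,0],
    [0.25,0,0,0,0]
  ]
}}

```text
clock: 2.68
position: [0.4035, 0.0368, 0.0048]
ee_rot: [3.141, 0.023, -0.001]
force: [-0.2, -0.4, 0.2]
width: 0.752
gripper_force: 0.0
```

```bash
python3 - <<'E'
from h import *
o=observe(); print(o['position'],o['force'])
a=snap('side','side2.png');b=snap('scene','scene2.png')
def crop(c,p,r=70):
    u,v=map(int,proj(c,p)); return cv2.resize(c['image'][v-r:v+r,u-r:u+r,::-1],(400,400),interpolation=cv2.INTER_CUBIC)
cv2.imwrite('pics/c2.png',np.hstack([crop(a,[.5,.04,.02]),crop(b,[.5,.04,.02])]))
E
```

```text
[0.40347458 0.03679279 0.00478988] [-0.2341489  -0.44689128  0.19130459]
```

View pics/c2.png

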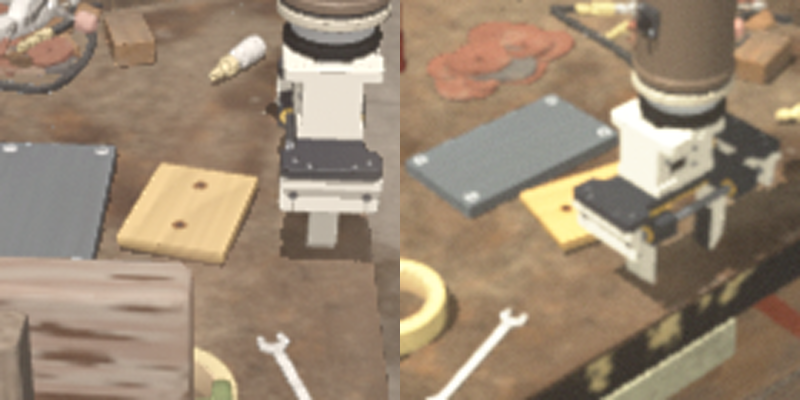

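The fingers straddle y, behind the board and clear of everything. Now pushing.

Request:
{"api": "drive_tool", "payload": {
  "steps": [
    [0.25,12,0,0,0],
    [0.25,10,0,0,0],
    [0.25,8,0,0,0],
    [0.25,5,0,0,0],
    [0.25,4,0,0,0],
    [0.25,4,0,0,0],
    [0.25,4,0,0,0],
    [0.25,4,0,0,0],
    [0.25,4,0,0,0],
    [0.25,4,0,0,0],
    [0.25,4,0,0,0],
    [0.25,4,0,0,0],
    [0.25,4,0,0,0],
    [0.25,2,0,0,0],
    [0.25,2,0,0,0],
    [0.25,2,0,0,0],
    [0.25,1,0,0,0],
    [0.25,0,0,0,0]
  ]
}}

```text
clock: 4.28
position: [0.4779, 0.0367, 0.0042]
ee_rot: [3.14, 0.025, -0.01]
force: [-11.4, 0.9, 7.9]
width: 0.75
gripper_force: 5.5
```

```bash
python3 - <<'E'
from h import *
a=snap('side','side3.png');b=snap('scene','scene3.png')
def crop(c,p,r=45):
    u,v=map(int,proj(c,p)); return cv2.resize(c['image'][v-r:v+r,u-r:u+r,::-1],(400,400),interpolation=cv2.INTER_CUBIC)
cv2.imwrite('pics/c3.png',np.hstack([crop(a,[.54,.04,.02]),crop(b,[.54,.04,.02])]))
E
```

```text
(no output)
```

View pics/c3.png

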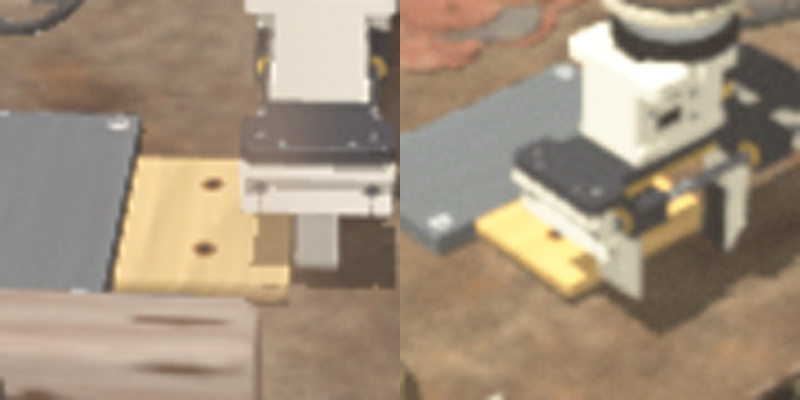

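Both pictures show the board flush against the slab along its whole front edge, with both fingers on the near edge. Next I compute the tipping arc from the board profile.

```bash
python3 - <<'E'
import numpy as np
V=np.array([(-37,0),(37,0),(45,8),(45,18),(-45,18),(-45,8)],float)
t=np.linspace(0,1,200)[:,None]
E=np.vstack([a+(b-a)*t for a,b in zip(V,np.roll(V,-1,0))])
p0=None
for th in range(0,111,10):
    a=np.radians(th);M=np.array([[np.cos(a),np.sin(a)],[-np.sin(a),np.cos(a)]])
    e=E@M.T; e[:,1]-=e[:,1].min(); v=V@M.T; v[:,1]-=(V@M.T)[:,1].min()
    m=e[:,1]<=16; s=e[m,0].max()   # slab face at x=0
    P=v[5]-[s,0]; Q=v[0]-[s,0]; F=v[2]-[s,0]
    print(th,'P',P.round(1),'Q(bevel/bottom)',Q.round(1),'F',F.round(1),'topnear',(v[4]-[s,0]).round(1))
E
```

```text
0 P [-90.   8.] Q(bevel/bottom) [-82.   0.] F [0. 8.] topnear [-90.  18.]
10 P [-90.3  22.1] Q(bevel/bottom) [-83.8  12.8] F [-1.7  6.5] topnear [-88.6  32. ]
20 P [-88.   35.6] Q(bevel/bottom) [-83.2  25.3] F [-3.4  4.8] topnear [-84.6  45. ]
30 P [-82.9  47.9] Q(bevel/bottom) [-80.  37.] F [-5.   2.9] topnear [-77.9  56.6]
40 P [-75.4  58.8] Q(bevel/bottom) [-74.4  47.6] F [-6.4  1. ] topnear [-68.9  66.5]
50 P [-65.5  68.9] Q(bevel/bottom) [-66.5  57.7] F [-7.7  0. ] topnear [-57.9  75.4]
60 P [-53.7  77.9] Q(bevel/bottom) [-56.6  67. ] F [-8.7  0. ] topnear [-45.   82.9]
70 P [-40.2  84.6] Q(bevel/bottom) [-45.   74.3] F [-9.4  0. ] topnear [-30.8  88. ]
80 P [-25.5  88.6] Q(bevel/bottom) [-32.   79.4] F [-9.8  0. ] topnear [-15.6  90.4]
90 P [-10.  90.] Q(bevel/bottom) [-18.  82.] F [-10.   0.] topnear [-0. 90.]
100 P [ 3.  90.4] Q(bevel/bottom) [-6.2 83.9] F [-12.6   1.7] topnear [12.9 88.6]
110 P [15.7 88. ] Q(bevel/bottom) [ 5.4 83.2] F [-15.1   3.4] topnear [25.1 84.6]
```

Request:
{"api": "drive_tool", "payload": {
  "steps": [
    [0.25,0.5,0,2,0],
    [0.25,0,0,4,0],
    [0.25,0,0,4,0],
    [0.25,0,0,4,0],
    [0.25,0.7,0,4.5,0],
    [0.25,0.8,0,4.5,0],
    [0.25,0.8,0,4.5,0]
  ]
}}

```text
clock: 4.97
position: [0.4815, 0.0367, 0.0317]
ee_rot: [3.141, 0.024, -0.008]
force: [-5.1, 0.9, 0.7]
width: 0.752
gripper_force: 3.2
```

Request:
{"api": "drive_tool", "payload": {
  "steps": [
    [0.25,2.2,0,4,0],
    [0.25,2,0,4.1,0],
    [0.25,2,0,4.1,0],
    [0.25,2.5,0,3.8,0],
    [0.25,2.5,0,3.7,0],
    [0.25,2.5,0,3.5,0]
  ]
}}

```text
clock: 5.47
position: [0.4917, 0.0367, 0.0542]
ee_rot: [3.14, 0.025, -0.018]
force: [-18.8, 2.6, 9.0]
width: 0.751
gripper_force: 9.8
```

```bash
python3 - <<'E'
from h import *
a=snap('side','side4.png');b=snap('scene','scene4.png')
def crop(c,p,r=45):
    u,v=map(int,proj(c,p)); return cv2.resize(c['image'][v-r:v+r,u-r:u+r,::-1],(400,400),interpolation=cv2.INTER_CUBIC)
cv2.imwrite('pics/c4.png',np.hstack([crop(a,[.54,.04,.03]),crop(b,[.54,.04,.03])]))
E
```

```text
(no output)
```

View pics/c4.png

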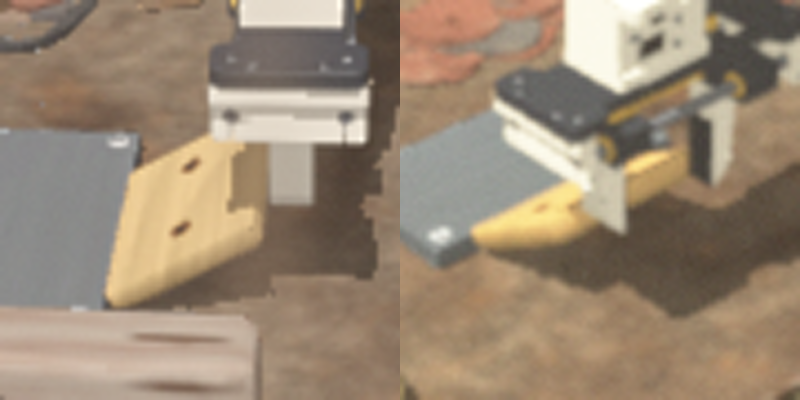

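Board is tipped about 37°, far edge at the slab's foot, fingers holding the near edge. Continuing the arc with a little less pressure.

Request:
{"api": "drive_tool", "payload": {
  "steps": [
    [0.25,1.5,0,3.5,0],
    [0.25,2.5,0,3.3,0],
    [0.25,2.8,0,3.2,0],
    [0.25,3,0,3,0],
    [0.25,3.2,0,3,0],
    [0.25,3.2,0,2.8,0]
  ]
}}

```text
clock: 6.07
position: [0.5089, 0.0368, 0.0734]
ee_rot: [3.14, 0.026, -0.014]
force: [-6.6, -0.2, 6.8]
width: 0.748
gripper_force: 4.3
```

Request:
{"api": "drive_tool", "payload": {
  "steps": [
    [0.25,3,0,1,0],
    [0.25,3,0,0,0],
    [0.25,3,0,0,0],
    [0.25,3,0,-1,0],
    [0.25,2,0,-3,0],
    [0.25,1,0,-4,0],
    [0.25,1,0,-4,0],
    [0.25,1,0,-4,0]
  ]
}}

```text
clock: 6.73
position: [0.5312, 0.0367, 0.0586]
ee_rot: [3.141, 0.023, -0.001]
force: [-0.7, 0.4, 0.4]
width: 0.752
gripper_force: 0.4
```

```bash
python3 - <<'E'
from h import *
a=snap('side','side5.png');b=snap('scene','scene5.png')
def crop(c,p,r=45):
    u,v=map(int,proj(c,p)); return cv2.resize(c['image'][v-r:v+r,u-r:u+r,::-1],(400,400),interpolation=cv2.INTER_CUBIC)
cv2.imwrite('pics/c5.png',np.hstack([crop(a,[.54,.04,.05]),crop(b,[.54,.04,.05])]))
E
```

```text
(no output)
```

View pics/c5.png

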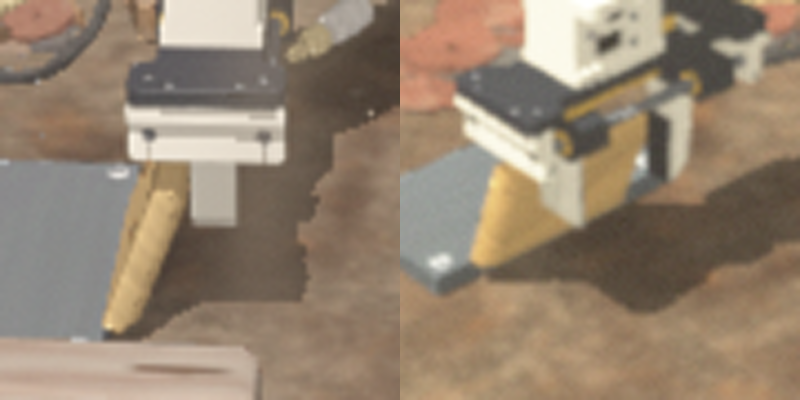

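Board is at about 75°, upright on the slab's foot, leaning on the fingers. Pushing it over.

Request:
{"api": "drive_tool", "payload": {
  "steps": [
    [0.25,3,0,0,0],
    [0.25,3,0,0,0],
    [0.25,3,0,0,0],
    [0.25,3,0,0,0],
    [0.25,3,0,0,0],
    [0.25,3,0,0,0],
    [0.25,3,0,0,0],
    [0.25,3,0,0,0],
    [0.25,3,0,0,0],
    [0.25,3,0,0,0],
    [0.25,3,0,0,0],
    [0.25,3,0,0,0],
    [0.25,3,0,0,0],
    [0.25,3,0,0,0],
    [0.25,0,0,0,0],
    [0.25,0,0,0,0],
    [0.25,0,0,0,0],
    [0.25,0,0,0,0]
  ]
}}

```text
clock: 8.33
position: [0.5731, 0.0367, 0.0592]
ee_rot: [3.141, 0.023, -0.0]
force: [-0.3, 0.1, 0.0]
width: 0.75
gripper_force: 0.0
```

```bash
python3 - <<'E'
from h import *
a=snap('side','side6.png');b=snap('scene','scene6.png')
def crop(c,p,r=55):
    u,v=map(int,proj(c,p)); return cv2.resize(c['image'][v-r:v+r,u-r:u+r,::-1],(400,400),interpolation=cv2.INTER_CUBIC)
cv2.imwrite('pics/c6.png',np.hstack([crop(a,[.6,.04,.03]),crop(b,[.6,.04,.03])]))
E
```

```text
(no output)
```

View pics/c6.png

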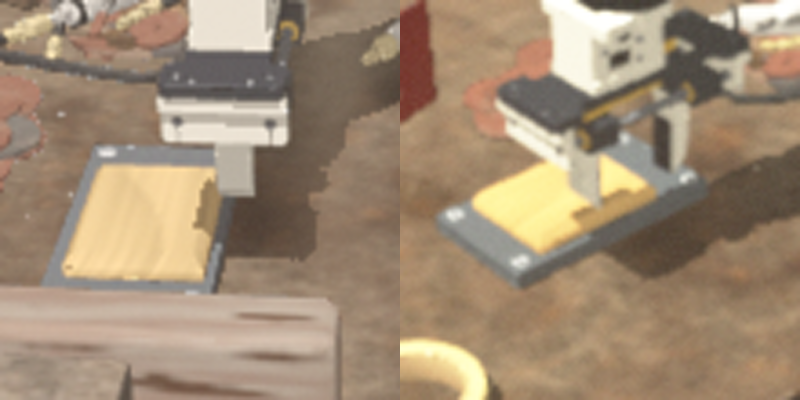

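The board lies flat on the slab, bevelled face up and well inside its outline. Fingers are above it and touch nothing; I'll back off upward.

Request:
{"api": "drive_tool", "payload": {
  "steps": [
    [0.25,0,0,20,0],
    [0.25,0,0,30,0],
    [0.25,0,0,30,0],
    [0.25,0,0,0,0],
    [0.25,0,0,0,0],
    [0.25,0,0,0,0]
  ]
}}

```text
clock: 8.93
position: [0.5729, 0.0365, 0.139]
ee_rot: [3.141, 0.023, -0.0]
force: [-0.7, 0.1, 0.1]
width: 0.749
gripper_force: 0.0
```

```bash
python3 -c "
from h import *
print(observe()['force'], arm.sign_off())"
```

```text
the job is handed in; nothing more can be done
[-0.6682488   0.08024651  0.07592589] None
```

The board is turned over and lies flat on the slab, bevelled face up; I backed the arm off and handed the job in at about 9 s, and no verdict was returned.

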